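# Fit and hold the bayonet lamp of the microscope light

### The arm

A 6-joint arm with a two-finger parallel gripper is mounted at the origin on the work surface. World frame = base frame: x ahead of the robot, y to its left, z up, the work surface at z = 0. Lengths are in mm, angles in degrees, forces in N, time in s.
With the tool pointing down it reaches from about 350 to 850 mm from the base axis. Payload 8.1 kg.
Tool frame: the origin (TCP) lies midway between the tips of the shut fingers; the grasp point (between the pads) lies 19 mm behind it; z points along the fingers, y is the direction in which the jaws open and shut (so a half turn about z gives the same grasp; the last joint's range is limited). The gripper opens to 85 mm and grips with 20 to 120 N. Pads are 22 mm wide; open, the fingers measure 114 mm over their backs; the gripper's body (76 mm by 85 mm) begins 54 mm behind the grasp point. The pads swing forward as they close: fully open they stand 13 mm farther back than shut.
Start: joints at [-75.825, 7.471, 85.268, -0, 87.261, -4.893], TCP at [196.034, -567.076, 201.792] pointing down, gripper open.
Joint ranges: [-169.43, 169.43], [-51.17, 129.36], [1.28, 143.12], [-76.62, 256.62], [0, 156.53], [-152.29, 152.29]. Speed limits (degrees/s): [136.94, 136.94, 159.86, 180, 180, 180].

### API

Orientations are given as [roll, pitch, yaw] about the fixed x, y, z axes, in that order (R = Rz(yaw) Ry(pitch) Rx(roll)).
In Python, from bench import r gives the robot as it stands.
- The arm moves only by the tool carry_out, never from a script. Its argument "increments" is a list of rows, each a list of 3 entries, a list of its own where there are three numbers: the shift along the tool's x, y, z in m, then the turn, a rotation vector about the tool's x, y, z in rad, then the closure, from 0 (fully open) to 1 (shut). A call has 1 to 12 rows; each row shifts and turns the pose as measured when the row begins, along the tool's axes as they then stand; what a row does not reach is not made up. A row lasts 1/10 s, in which the tool goes at most 50 mm and 8.59 degrees, less where a joint would pass 70% of its speed; a pose out of reach is approached as far as the arm can. A call with a gripper value outside its range is refused whole. The fingers move at their own pace and stop on an object; "newtons" is the grip in N (left out, the last holds). Time passes only in rows, so rows that do not move let the fingers close. It gives the time, the measured TCP pose, the force and the opening at its end, in the units of the state.
- r.sense(): the state, without advancing time (a new reading comes with each control period).
- r.snapshot(name): name is "scene" or "top" or "wrist"; returns a dict with "image" (480x640x3 uint8, blue, green, red), "vertical_fov" (degrees; the focal length in pixels is half the picture's height over the tangent of half this angle, whatever the lens; pixels are square), "cx", "cy" (the principal point, pixels), "rvec" (rotation vector, rad) and "tvec" (3), from world to camera coordinates, as OpenCV has them. Camera axes: x right, y down, z forward; pixel columns grow to the right and rows downward; lengths in mm; the calibration is good to about 2 mm. A picture is of the moment at which its call begins. There is no depth.
- r.hand_in(): hands the job in, once; it reports no verdict.
The state is a dict: "time": time; "joint_pos": joint angles; "qd": joint speeds; "joint_efforts": joint torques, N m; "tool_pos": TCP position; "tcp_rot": TCP orientation; "ft_force": force on the tool from outside, world axes, zero at the start; "wrist_torque": the same for the moment, N m; "finger_gap": finger opening in mm.
Only numpy, scipy, OpenCV 4.12 (cv2) and the standard library are available. Lean on these libraries where they do the work, as an engineer would, in place of code of your own. Each camera call takes 0.05 s, during which the arm holds its last target.

### The job

Take the lamp module with the blue wing and fit it in the bayonet socket on top of the white lamp house: push it in fully against the spring and twist it clockwise (seen from above) a quarter turn. Finish while still gripping the lamp by its wing, holding it seated and turned against the return spring, so that a colleague can tighten the clamp; do not let go at the end. Leave the orange lamp and everything else on the bench where they are.

Things in the scene. Friction and masses are not known exactly. Their poses are not given: they have to be found in the camera images.
- blue_lamp_centre (a point): Lamp module to fit, upright on the bench, 62 mm high, about 0.14 kg. Point: on its axis, 31 mm above its underside. z up its axis. Top: blue finger wing, 50 mm long along its x, 14 mm thick along its y, 21.5 to 62 mm above the underside; grip it across the thickness, fingertips just above the flange (54 mm diameter, 15.5 to 21.5 mm above the underside). Half turn = same.
- blue_lamp: The same lamp, origin at the centre of its underside, same axes. Below the flange: plug 30 mm diameter, 15.5 mm long, foot chamfered 3 mm, with two round brass bayonet pins, 6 mm diameter, along its +x and -x (in line with the wing), out to 19.5 mm from the axis, their centres 5.5 mm above the underside.
- amber_lamp_centre (a point): A second lamp module, same shape and size but with an orange wing: a bystander, to be left alone. Point: on its axis, 31 mm above its underside.
- lamp_house: Fixed white lamp house, 150 x 150 mm, 50 mm high, origin at the centre of its underside. A grey turret, 65 mm diameter, rises 35 mm from the middle of its top: the bayonet socket. Red marks on the top (house +x and -x) are in line with the socket's slots; green dots lie a quarter turn from them.
- socket_mouth (a point): Centre of the socket's mouth at rim height, 85 mm above the bench. z up, x along the slots. Rim plate 4 mm thick, bore 32.4 mm, two slots 10 mm wide along +x and -x out to 23 mm. With pins over the slots the plug drops 9 mm, meets a spring floor, then goes fully home (flange on rim, 15.5 mm deep: the lamp's half-way point is 15.5 mm above this point).
- socket_press (a joint): Travel of the socket's spring floor (m): 0 at rest, 0.0065 with the lamp fully home; pushes up with 3 N at first, 8 N at home. From 0.0035 on the pins are under the rim plate, so the lamp can turn; a turned lamp cannot come out.
- socket_turn (a joint): Turn (rad) of the dark steel carrier in the socket, taken along by the pins (it lags up to 0.14 rad): 0 at rest with the pins under the slots, growing clockwise seen from above, end stop 1.62, just past a quarter turn; it does not turn the other way. Return spring: 0.1 N m at 0, 0.3 N m at the stop; it turns the lamp back if let go.
- forceps: Steel forceps, 115 mm long, lying flat: a bystander, origin at the centre of its underside.
- petri_dish: Glass dish, 84 mm across, 16 mm high: a bystander, origin at the centre of its underside.
- vial_a: White-capped vial, 67 mm high, in a fixed green rack (60 x 150 x 35 mm): a bystander, origin at the centre of its underside.
- vial_b: Red-capped vial, 67 mm high, in the same rack: a bystander, origin at the centre of its underside.
- pin_box: Yellow box of pins, 55 x 85 x 22 mm: a bystander, origin at the centre of its underside.
Mind the look-alikes: they are no part of the job. What is shaped like the blue_lamp but red is not meant.

How it is judged:
By the outcome, as a careful person would: the job done as asked, in the order asked, and still so for the second after the job is handed in, while the arm keeps its last pose, push and grip.
It also fails if it takes over 43 s, if anything falls off the work surface, if the arm or the gripper's body presses on something with over 40 N, if the wrist force passes 120 N, or if a joint passes its speed limit or range.

## Working session

There is one attempt and no reset: what is moved stays moved. The work goes in short steps, Python scripts to look and compute and a tool call to move; the robot and the scene stay as the last step left them, time stands still between calls to the robot, and variables do not carry over. Pictures are saved under pics/ and viewed, and the job is handed in when it is done.

Besides the shell and the picture viewer there is one more tool, called after ">>>" as name(argument=value, ...) on one line, values as JSON. carry_out: Moves the arm, as the interface text tells. Its arguments: {"type":"object","properties":{"increments":{"type":"array"},"newtons":{"type":"number"}},"required":["increments"]}

```bash
ls; mkdir -p pics
python3 - <<'E'
from bench import r
import cv2,pickle
print(r.sense())
for n in ("scene","top","wrist"):
    s=r.snapshot(n); cv2.imwrite(f"pics/{n}0.png",s["image"]); pickle.dump(s,open(f"{n}0.pkl","wb"))
    print(n,{k:v for k,v in s.items() if k!="image"})
E
```

```text
pics
{'time': 0.0, 'joint_pos': array([-7.58227542e+01,  7.51581180e+00,  8.53295048e+01, -3.32904521e-03,
        8.72623048e+01, -4.89323859e+00]), 'qd': array([ 0.00480947,  0.05506786,  0.08099905, -0.0045086 , -0.12290082,
       -0.07339096]), 'joint_efforts': array([-9.72233756e-04, -5.69396746e+01, -5.00553417e+01, -4.74310127e-04,
        1.50825520e-02,  6.54132168e-05]), 'tool_pos': array([ 195.88543016, -566.47407781,  200.7349972 ]), 'tcp_rot': array([-1.79892487e+02, -5.86720932e-03,  1.90706411e+01]), 'ft_force': array([-0.22839491,  0.06505633,  0.43041891]), 'wrist_torque': array([ 0.0153584 , -0.0118571 , -0.02843061]), 'finger_gap': 85.28812188629853}
scene {'vertical_fov': 44.65116389903034, 'cx': 321.86708064638003, 'cy': 242.5296893392634, 'rvec': array([ 1.58565072,  2.09857849, -0.72535446]), 'tvec': array([ 268.41427417, -303.97321343, 1526.22508628])}
top {'vertical_fov': 44.81162655496223, 'cx': 315.1214262602947, 'cy': 227.84630698910968, 'rvec': array([ 2.20226122, -2.14092393,  0.12397137]), 'tvec': array([-146.03416999,  515.26616099, 1253.02570852])}
wrist {'vertical_fov': 67.87225058230848, 'cx': 316.6783154071871, 'cy': 237.2651447752111, 'rvec': array([-2.33037655,  1.65907411,  0.27939067]), 'tvec': array([-599.19500338,  -41.61871849,  382.41890582])}
```

View pics/scene0.png

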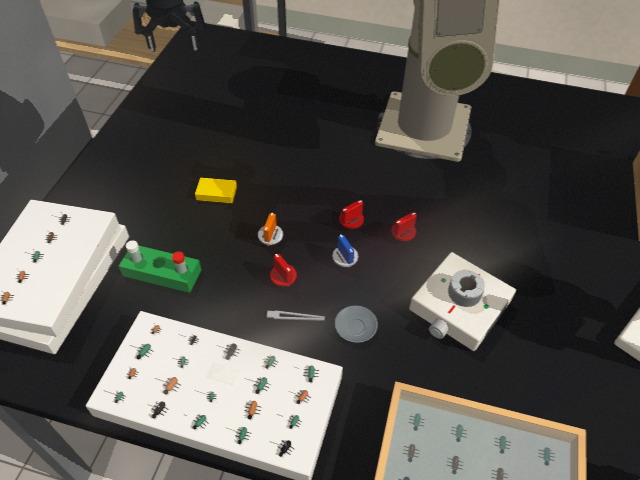

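View pics/top0.png

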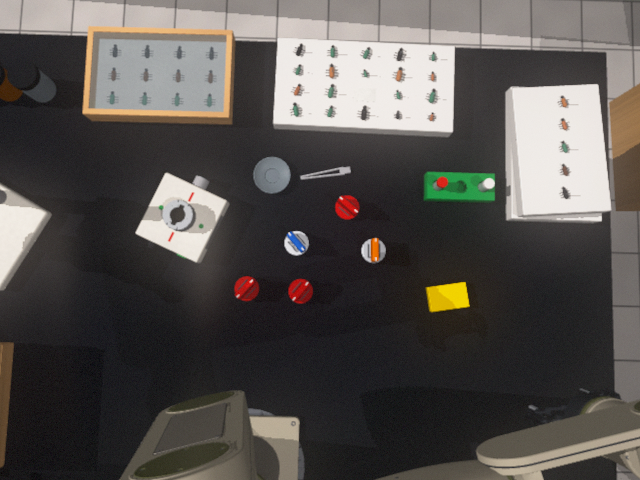

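View pics/wrist0.png

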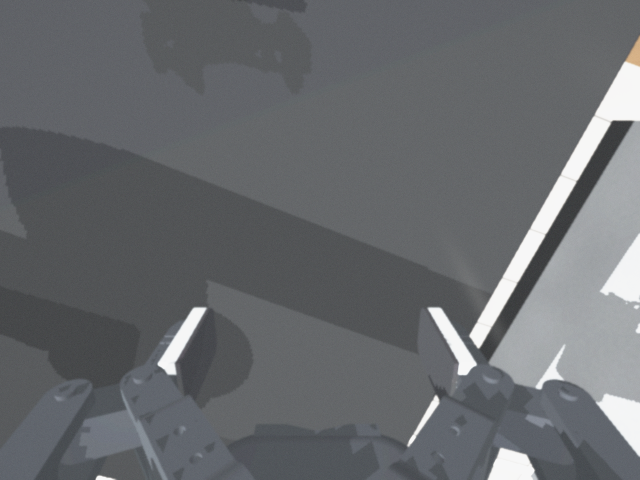

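Top view: the blue-winged lamp is at (297,243). Things it could be mistaken for are the amber lamp (373,250) and the red ones at (347,207), (247,289) and (300,291). The socket is at (178,214). Next, close crops.

Run:
```python
import cv2,numpy as np
t=cv2.imread("pics/top0.png");s=cv2.imread("pics/scene0.png")
f=lambda im,x,y,w,h,k:cv2.resize(im[y:y+h,x:x+w],None,fx=k,fy=k,interpolation=cv2.INTER_CUBIC)
a=f(t,270,218,60,50,6);b=f(t,132,168,100,100,4)
c=f(s,315,220,60,50,6);d=f(s,410,250,110,100,4)
o=np.zeros((800,800,3),np.uint8)
def put(i,x,y):o[y:y+i.shape[0],x:x+i.shape[1]]=i
put(a,0,0);put(b,0,300);put(c,370,0);put(d[:, :400],400,300)
cv2.imwrite("pics/crop0.png",o[:700])
cv2.imwrite("pics/crop0.png",cv2.resize(o[:700],(686,600)))
```

```text
(no output)
```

View pics/crop0.png

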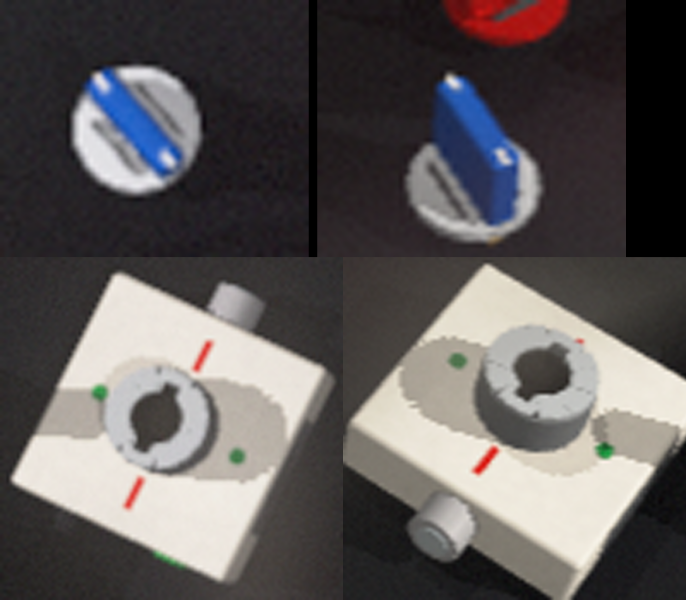

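```bash
cat > h.py <<'E'
import numpy as np,cv2,pickle
def load(n): return pickle.load(open(n+".pkl","rb"))
def K(s):
    f=240/np.tan(np.radians(s["vertical_fov"]/2)); return np.array([[f,0,s["cx"]],[0,f,s["cy"]],[0,0,1]])
def ray(s,p):
    R=cv2.Rodrigues(s["rvec"])[0];c=-R.T@s["tvec"]
    d=R.T@np.linalg.solve(K(s),[p[0],p[1],1]);return c,d/np.linalg.norm(d)
def plane(s,p,z):
    c,d=ray(s,p);return c+d*(z-c[2])/d[2]
def tri(s1,p1,s2,p2):
    c1,d1=ray(s1,p1);c2,d2=ray(s2,p2)
    t=np.linalg.lstsq(np.c_[d1,-d2],c2-c1,rcond=None)[0]
    a=c1+t[0]*d1;b=c2+t[1]*d2;return (a+b)/2,np.linalg.norm(a-b)
def proj(s,X): return cv2.projectPoints(np.array(X,float).reshape(-1,1,3),s["rvec"],s["tvec"],K(s),None)[0].reshape(-1,2)
E
python3 - <<'E'
from h import *
np.set_printoptions(precision=1,suppress=True)
t=load("top0");s=load("scene0")
for n,(a,b) in {"w1":((290,234.1),(341.4,235.9)),"w2":((303.05,248.7),(351.4,250.5)),"mouth":((177.8,215),(467.5,284.4))}.items():
    print(n,*tri(t,a,s,b),plane(t,a,85 if n=="mouth" else 62),plane(s,b,85 if n=="mouth" else 62))
f=lambda x,y:(132+x/3.428,168+(y-257)/3.428)
m=[plane(t,f(*p),50) for p in [(203,355),(134,493),(100,393),(237,456)]]
print(m,"centre",(m[0]+m[1])/2,(m[2]+m[3])/2,np.degrees(np.arctan2(*(m[0]-m[1])[1::-1])),np.degrees(np.arctan2(*(m[2]-m[3])[1::-1])))
w=[plane(t,p,62) for p in [(290,234.1),(303.05,248.7)]];print(np.degrees(np.arctan2(*(w[1]-w[0])[1::-1])),np.linalg.norm(w[1]-w[0]))
print(plane(t,(271.5,175),16),plane(t,(373,250),20),plane(t,(347,207),20),plane(t,(247,289),20),plane(t,(300,291),20))
E
```

```text
w1 [499.2 -89.5 101.6] 21.098292851065036 [500.6 -77.8  62. ] [ 469.7 -106.4   62. ]
w2 [471.  -94.6  20.2] 23.49396304170708 [ 470.1 -106.7   62. ] [501.2 -77.4  62. ]
mouth [532.7 158.6  79.7] 1.4897681218280074 [532.  158.2  85. ] [536.8 157.3  85. ]
[array([577.3, 139.3,  50. ]), array([488.4, 178.2,  50. ]), array([551.1, 202.9,  50. ]), array([513.7, 114.8,  50. ])] centre [532.9 158.7  50. ] [532.4 158.9  50. ] -23.623075641299337 66.97940016095444
-136.58856222294054 41.93001279682732
[636.6 -30.5  16. ] [ 474.5 -260.6   20. ] [ 568.6 -201.    20. ] [381.3  13.7  20. ] [ 380.2 -102.3   20. ]
```

>>> carry_out(increments=[[[0.0355,-0.0295,0],[0,0,0],0],[[0.0355,-0.0295,0],[0,0,0],0],[[0.0355,-0.0295,0],[0,0,0],0],[[0.0355,-0.0295,0],[0,0,0],0],[[0.0355,-0.0295,0],[0,0,0],0],[[0.0355,-0.0295,0],[0,0,0],0],[[0.0355,-0.0295,0],[0,0,0],0],[[0.0355,-0.0295,0],[0,0,0],0],[[0.0355,-0.0295,0],[0,0,0],0],[[0.0355,-0.0295,0],[0,0,0],0],[[0.0355,-0.0295,0],[0,0,0],0],[[0.0355,-0.0295,0],[0,0,0],0]])

```text
time: 1.35
tool_pos: [488.8, -78.4, 197.6]
tcp_rot: [-179.7, 0.0, 18.4]
ft_force: [0.5, -0.4, -0.4]
finger_gap: 85.5
```

>>> carry_out(increments=[[[0,0,0],[0,0,-0.145],0],[[0,0,0],[0,0,-0.145],0],[[0,0,0],[0,0,-0.145],0],[[0,0,0],[0,0,0],0]])

```text
time: 1.75
tool_pos: [490.6, -70.2, 196.2]
tcp_rot: [-179.5, -0.1, 44.4]
ft_force: [0.3, -0.3, -0.8]
finger_gap: 85.3
```

Run:
```python
from bench import r
import cv2,pickle
n="wrist"
s=r.snapshot(n); cv2.imwrite(f"pics/{n}1.png",s["image"]); pickle.dump(s,open(f"{n}1.pkl","wb"))
q=r.sense();print(q["tool_pos"],q["tcp_rot"],q["joint_pos"],q["time"],s["rvec"],s["tvec"])
```

```text
[490.5106854  -70.2955376  196.15951606] [-1.79529694e+02 -1.33436862e-01  4.41158188e+01] [-14.37399902  -8.43635927 101.67448838   0.36002566  87.09315184
  31.49033726] 1.8 [-2.61554059  1.09660476  0.19261361] [-392.52554051  244.79910685  476.94261887]
```

View pics/wrist1.png

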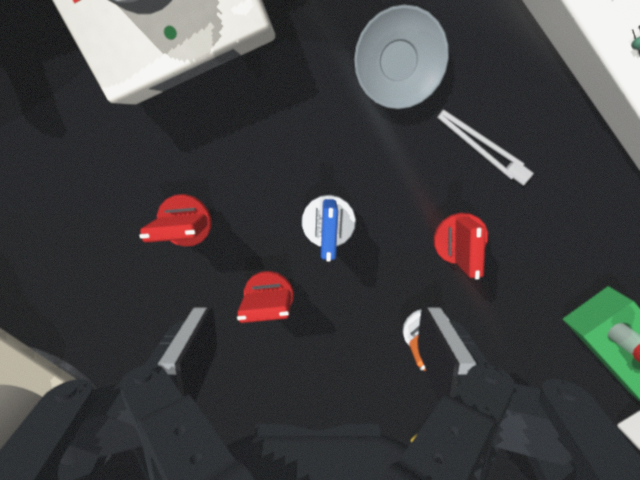

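The blue wing's white end spots appear at about (331,212) and (329,257), and the flange centre is near (328,221). I'll compare these with the prediction from the fixed cameras.

Run:
```python
from h import *
np.set_printoptions(precision=1,suppress=True)
w=load("wrist1");t=load("top0");s=load("scene0")
print("cam",-cv2.Rodrigues(w["rvec"])[0].T@w["tvec"])
print(proj(w,[[500.6,-77.8,62],[470.1,-106.7,62]]))
im=w["image"];c=im[190:275,290:370];cv2.imwrite("pics/c1.png",cv2.resize(c,None,fx=7,fy=7,interpolation=cv2.INTER_CUBIC))
```

```text
cam [552.1 -12.7 369.4]
[[331.2 213.6]
 [329.8 257.5]]
```

View pics/c1.png

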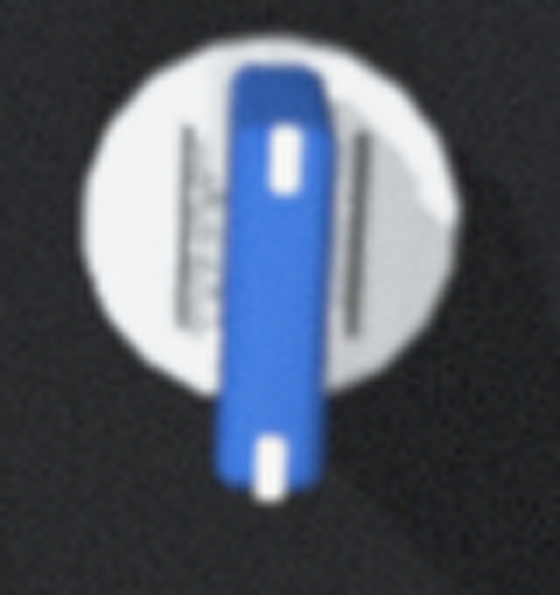

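Run:
```python
from h import *
np.set_printoptions(precision=1,suppress=True)
w=load("wrist1");t=load("top0")
a=plane(w,(330.3,212.4),62);b=plane(w,(328,256.5),62);print(a,b,(a+b)/2,np.degrees(np.arctan2(*(a-b)[1::-1])))
print("flange",plane(w,(328.4,220.4),21.5),plane(t,(270+137/5.143-.4,218+130/5.143-.4),21.5))
print(tri(w,(330.3,212.4),t,(290-.4,233.7)),tri(w,(328,256.5),t,(302.65,248.3)))
p=np.array([490.5,-70.3]);y=np.radians(44.1)
for tgt in [(485.2,-91.8)]:
    d=np.array(tgt)-p;print(d@[np.cos(y),np.sin(y)],d@[np.sin(y),-np.cos(y)])
```

```text
[500.8 -76.4  62. ] [ 469.6 -104.8   62. ] [485.2 -90.6  62. ] 42.238633417026406
flange [486.8 -89.4  21.5] [485.3 -90.8  21.5]
(array([501.1, -76.7,  62.2]), np.float64(0.8033831509091724)) (array([ 470.3, -105.2,   62.8]), np.float64(1.66350481022896))
-18.76819450487967 11.751377579969285
```

>>> carry_out(increments=[[[-0.009,0.0056,0.02],[-0.004,0,0.012],0],[[-0.009,0.0056,0.03],[-0.004,0,0.011],0],[[0,0,0.03],[0,0,0],0],[[0,0,0.02],[0,0,0],0],[[0,0,0],[0,0,0],0]])

```text
time: 2.3
tool_pos: [485.6, -92.6, 94.2]
tcp_rot: [179.8, -0.2, 41.3]
ft_force: [0.3, 0.3, -0.8]
finger_gap: 85.1
```

Run:
```python
from bench import r
import cv2,pickle
n="wrist"
s=r.snapshot(n); cv2.imwrite(f"pics/{n}2.png",s["image"]); pickle.dump(s,open(f"{n}2.pkl","wb"))
q=r.sense();print(q["tool_pos"],q["tcp_rot"],q["joint_pos"],q["time"])
```

```text
[486.49385809 -92.80631071  95.77059059] [179.75012242  -0.28039729  41.2813835 ] [-16.81891406  -4.84786435 109.08594956   0.10953996  75.4016289
  31.8730385 ] 2.35
```

View pics/wrist2.png

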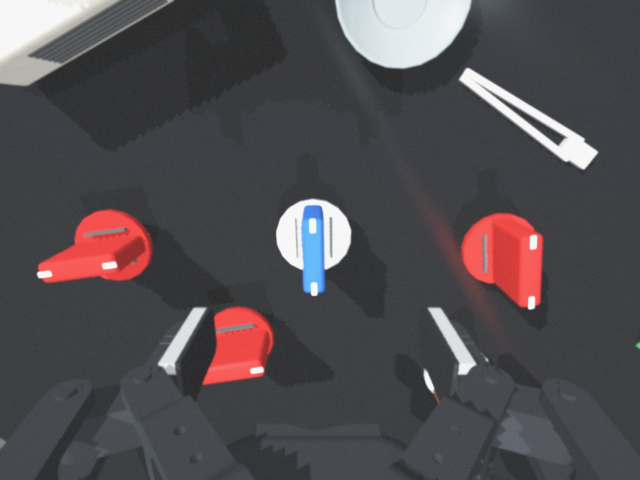

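Run:
```python
from h import *
np.set_printoptions(precision=1,suppress=True)
w=load("wrist2");w1=load("wrist1");t=load("top0")
im=w["image"][195:300,265:365].astype(int)
b,g,r_=im[...,0],im[...,1],im[...,2]
a=plane(w,(312.3,226),62);b=plane(w,(314,288.5),62);print(a,b,(a+b)/2,np.degrees(np.arctan2(*(a-b)[1::-1])))
print(plane(w,(313.5,234.5),21.5))
print(tri(w,(312.3,226),t,(289.6,233.7)),tri(w,(314,288.5),t,(302.65,248.3)))
p=np.array([486.5,-92.8]);y=np.radians(41.3)
for tgt in [(485.3,-91)]:
    d=np.array(tgt)-p;print(d@[np.cos(y),np.sin(y)],d@[np.sin(y),-np.cos(y)])
from bench import r
for i in range(3): q=r.sense();print(q["time"],q["tool_pos"])
cv2.imwrite("pics/c2.png",cv2.resize(w["image"][195:300,265:365],None,fx=5.5,fy=5.5,interpolation=cv2.INTER_CUBIC))
```

```text
[500.5 -76.9  62. ] [ 469.8 -105.1   62. ] [485.2 -91.   62. ] 42.52810646317161
[486.7 -89.6  21.5]
(array([501.1, -76.8,  63.8]), np.float64(0.5531366337230006)) (array([ 470.5, -105.3,   63. ]), np.float64(1.2403972981110936))
0.28648604212547923 -2.1442774418594346
2.35 [486.5 -92.8  95.8]
2.35 [486.5 -92.8  95.8]
2.35 [486.5 -92.8  95.8]
```

View pics/c2.png

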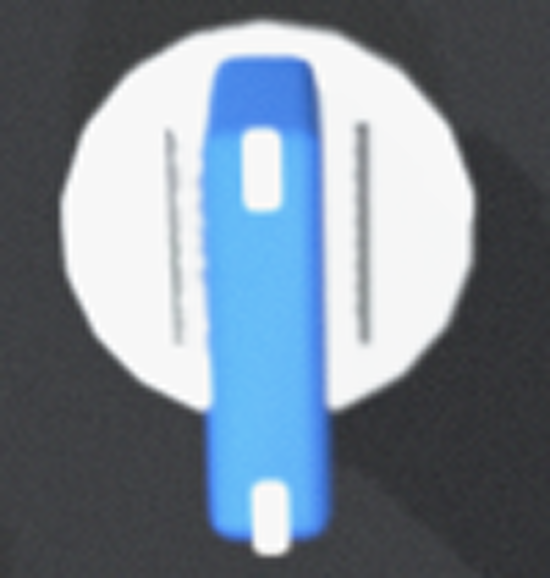

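>>> carry_out(increments=[[[0,-0.002,0.02],[0.004,-0.004,-0.02],0],[[0,0,0.025],[0,0,0],0],[[0,0,0.016],[0,0,0],0],[[0,0,0],[0,0,0],0]])

```text
time: 2.75
tool_pos: [490.5, -93.2, 40.5]
tcp_rot: [179.5, -0.3, 41.9]
ft_force: [-0.3, 0.7, 0.5]
finger_gap: 85.2
```

>>> carry_out(increments=[[[-0.0024,-0.005,0.004],[0.008,-0.004,-0.01],0],[[0,0,0],[0,0,0],0]])

```text
time: 2.95
tool_pos: [486.9, -91.5, 39.3]
tcp_rot: [179.8, -0.2, 42.4]
ft_force: [0.5, 0.1, 0.2]
finger_gap: 85.4
```

Run:
```python
from bench import r
q=r.sense();print(q["tool_pos"],q["tcp_rot"],q["qd"],q["time"],q["ft_force"])
```

```text
[486.8731866  -91.52190364  39.317312  ] [179.81834651  -0.20021691  42.39400527] [-0.10330778 -1.19028388 -2.19718505 -0.16452834  0.22886242  1.00374392] 2.95 [0.54582791 0.06963436 0.19722285]
```

>>> carry_out(increments=[[[-0.001,-0.0012,0.01],[0,0,0],0],[[0,0,0.004],[0,0,0],0],[[0,0,0],[0,0,0],0]])

```text
time: 3.25
tool_pos: [487.5, -91.9, 27.2]
tcp_rot: [179.6, -0.3, 42.4]
ft_force: [-0.9, -1.6, 0.1]
finger_gap: 85.5
```

>>> carry_out(increments=[[[-0.001,-0.0022,0.0025],[0.005,-0.003,0],0],[[0,0,0],[0,0,0],0]])

```text
time: 3.45
tool_pos: [485.1, -90.9, 24.6]
tcp_rot: [179.9, -0.2, 42.3]
ft_force: [-0.1, 0.6, -0.3]
finger_gap: 85.1
```

>>> carry_out(increments=[[[0,0,0],[0,0,0],1],[[0,0,0],[0,0,0],1],[[0,0,0],[0,0,0],1],[[0,0,0],[0,0,0],1],[[0,0,0],[0,0,0],1],[[0,0,0],[0,0,0],1]], newtons=60)

```text
time: 4.05
tool_pos: [485.5, -91.0, 25.1]
tcp_rot: [179.9, -0.2, 42.3]
ft_force: [-0.3, 0.0, 0.6]
finger_gap: 11.9
```

Run:
```python
from bench import r
import cv2,pickle
n="wrist"
s=r.snapshot(n); cv2.imwrite(f"pics/{n}3.png",s["image"]); pickle.dump(s,open(f"{n}3.pkl","wb"))
q=r.sense();print(q["tool_pos"],q["tcp_rot"],q["finger_gap"],q["ft_force"],q["time"])
```

```text
[485.57006715 -91.04331052  25.08941679] [179.85104156  -0.18197972  42.33783492] 11.929100042485373 [-0.21777487 -0.4189499   1.20333891] 4.1
```

View pics/wrist3.png

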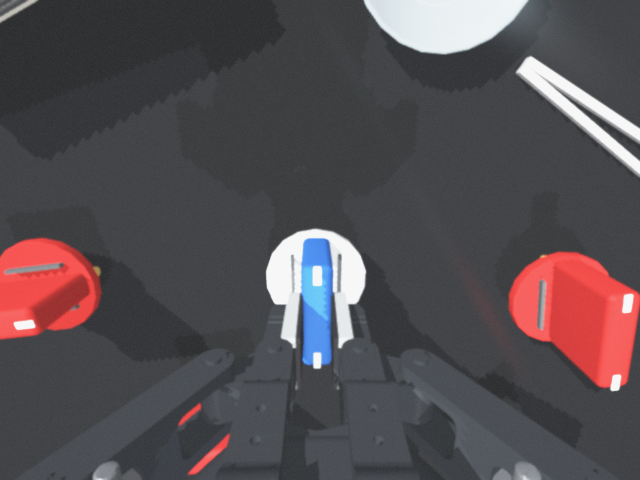

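>>> carry_out(increments=[[[0,0,-0.02],[0,0,0],1],[[0,0,-0.035],[0,0,0],1],[[0,0,-0.04],[0,0,0],1],[[0,0,-0.03],[0,0,0],1],[[0,0,0],[0,0,0],1]])

```text
time: 4.6
tool_pos: [482.0, -90.2, 151.1]
tcp_rot: [-179.8, 0.0, 42.3]
ft_force: [0.9, -1.0, -0.6]
finger_gap: 11.8
```

Run:
```python
from bench import r
import cv2,pickle
n="wrist"
s=r.snapshot(n); cv2.imwrite(f"pics/{n}4.png",s["image"]); pickle.dump(s,open(f"{n}4.pkl","wb"))
q=r.sense();print(q["tool_pos"],q["tcp_rot"],q["finger_gap"],q["ft_force"],q["time"])
```

```text
[480.97493228 -89.91510405 148.87842018] [-1.79646178e+02  1.22421682e-01  4.23329644e+01] 11.784734300950316 [ 0.24777959  0.11419988 -1.26154427] 4.65
```

View pics/wrist4.png

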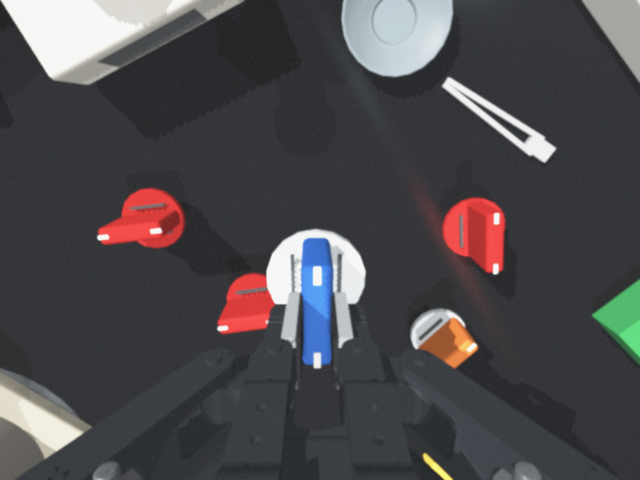

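```bash
cat >> h.py <<'E'
def tgt(q,X,psi=None):
    "tool-frame shift (mm) and tool-z turn (deg) from measured state to world X"
    from scipy.spatial.transform import Rotation as Ro
    R=Ro.from_euler('xyz',q["tcp_rot"],degrees=True)
    G=Ro.from_euler('xyz',[180,0,psi],degrees=True)
    return R.inv().apply(np.array(X)-q["tool_pos"]),(R.inv()*G).as_rotvec()
E
python3 - <<'E'
from h import *
from bench import r
np.set_printoptions(precision=2,suppress=True)
for n,p,ps in (("wrist3",(485.5,-91,25),42.33),("wrist4",(480.97,-89.9,148.9),42.33)):
    w=load(n);y=np.radians(ps);X=[plane(w,c,p[2]+37) for c in((317.5,276),(317.5,360))]
    for x in X+[sum(X)/2]:
        d=(x-p)[:2];print(d@[np.cos(y),np.sin(y)],d@[np.sin(y),-np.cos(y)])
    x=plane(w,(315.5,276),p[2]-3.5);d=(x-p)[:2];print("fl",d@[np.cos(y),np.sin(y)],d@[np.sin(y),-np.cos(y)])
q=r.sense()
print(tgt(q,[532.9,158.7,150],156.5))
E
```

```text
20.650604390228118 0.8991341190246072
-21.43928585464728 0.9474815899671825
-0.39434073220955584 0.9233078544959079
fl 1.8108255624773895 0.013497634221480648
20.355050141214733 2.00295116566355
-22.50625708161903 2.0495647742249314
-1.0756034702021433 2.0262579699442345
fl 1.3185931392824455 0.8421679420717079
(array([ 205.81, -148.83,   -0.64]), array([-0.01, -0.  , -1.99]))
```

>>> carry_out(increments=[[[0.0275,-0.02,0],[0,0,0],1],[[0.0295,-0.0215,0],[0,0,0],1],[[0.0295,-0.0215,0],[0,0,0],1],[[0.0295,-0.0215,0],[0,0,0],1],[[0.0295,-0.0215,0],[0,0,0],1],[[0.0285,-0.0205,0],[0,0,0],1],[[0.015,-0.01,0],[0,0,0],1],[[0,0,0],[0,0,0],1]])

```text
time: 5.45
tool_pos: [522.1, 145.3, 132.6]
tcp_rot: [-178.9, 1.0, 42.1]
ft_force: [-0.8, -0.7, -1.1]
finger_gap: 11.7
```

>>> carry_out(increments=[[[0,0,0],[0,0,-0.14],1],[[0,0,0],[0,0,-0.145],1],[[0,0,0],[0,0,-0.145],1],[[0,0,0],[0,0,-0.145],1],[[0,0,0],[0,0,-0.145],1],[[0,0,0],[0,0,-0.145],1],[[0,0,0],[0,0,-0.145],1],[[0,0,0],[0,0,-0.145],1],[[0,0,0],[0,0,-0.145],1],[[0,0,0],[0,0,-0.145],1],[[0,0,0],[0,0,-0.145],1],[[0,0,0],[0,0,0],1]])

```text
time: 6.65
tool_pos: [507.9, 133.9, 110.4]
tcp_rot: [-177.4, -2.1, 136.3]
ft_force: [-0.8, 1.3, 7.7]
finger_gap: 11.8
```

Run:
```python
from h import *
from bench import r
np.set_printoptions(precision=4,suppress=True)
q=r.sense();print(q["tool_pos"],q["tcp_rot"],q["finger_gap"],q["ft_force"],q["time"],q["joint_pos"])
print(tgt(q,[532.9,158.7,150],156.5))
```

```text
[507.9389 133.9136 110.3801] [-177.3725   -2.126   136.2595] 11.836133884287202 [-0.8459  1.3244  7.7448] 6.65 [  9.0965   3.0985  99.7006   0.1069  80.5787 -37.2324]
(array([  0.5738,  33.3121, -41.1962]), array([-0.0388, -0.0448, -0.3523]))
```

>>> carry_out(increments=[[[0,0,-0.02],[-0.01,-0.01,0],1],[[0,0,-0.025],[-0.01,-0.01,0],1],[[0,0.015,-0.005],[-0.01,-0.01,0],1],[[0,0.015,-0.002],[0,0,0],1],[[0,0,-0.002],[0,0,0],1]])

```text
time: 7.15
tool_pos: [531.4, 154.8, 165.2]
tcp_rot: [-179.1, -0.3, 135.2]
ft_force: [-1.5, -0.4, -1.5]
finger_gap: 11.9
```

```bash
cat > look.py <<'E'
import sys
from h import *
from bench import r
np.set_printoptions(precision=4,suppress=True)
k=sys.argv[1]
for n in sys.argv[2:]:
    s=r.snapshot(n);pickle.dump(s,open(n+k+".pkl","wb"));cv2.imwrite(f"pics/{n}{k}.png",s["image"])
q=r.sense();print(q["time"],q["tool_pos"],q["tcp_rot"],q["finger_gap"],q["ft_force"],q["wrist_torque"])
pickle.dump(q,open("q"+k+".pkl","wb"))
print(tgt(q,[532.9,158.7,150],156.5))
E
python3 look.py 5 wrist
```

```text
7.2 [530.9861 154.3538 165.3222] [-179.0568   -0.3212  135.2319] 11.61717658671858 [ 0.129  -0.5092 -0.9835] [ 0.0072 -0.0545 -0.0044]
(array([ 1.616 ,  4.6852, 15.2565]), array([-0.0152, -0.0086, -0.3711]))
```

View pics/wrist5.png

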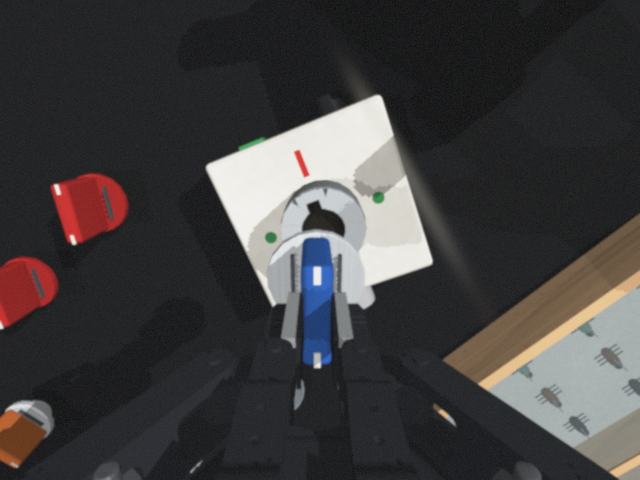

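>>> carry_out(increments=[[[0.001,0.003,-0.001],[-0.005,-0.004,-0.12],1],[[0.0,0.001,-0.001],[-0.005,-0.004,-0.12],1],[[0,0,-0.001],[-0.005,0,-0.12],1],[[0,0,0],[0,0,0],1]])

```text
time: 7.6
tool_pos: [531.4, 157.5, 166.1]
tcp_rot: [-179.8, -0.2, 156.3]
ft_force: [0.2, -0.9, -1.9]
finger_gap: 11.8
```

```bash
python3 look.py 6 wrist
```

```text
7.65 [531.3277 157.4972 165.9625] [-179.8121   -0.1722  156.0899] 11.656644257384073 [ 0.1799 -0.5346 -0.8659] [-0.0081 -0.033   0.0335]
(array([-0.9978,  1.7891, 15.9538]), array([-0.0033, -0.003 , -0.0072]))
```

View pics/wrist6.png

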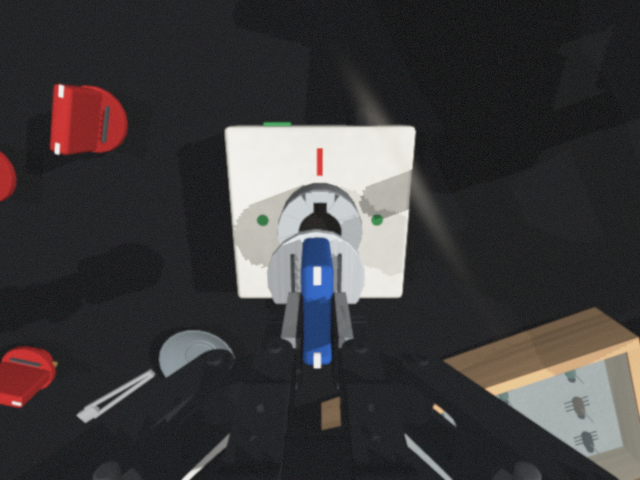

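Run:
```python
from h import *
np.set_printoptions(precision=2,suppress=True)
w=load("wrist6");q=load("q6");im=w["image"].astype(int)
hsv=cv2.cvtColor(w["image"],cv2.COLOR_BGR2HSV)
g=((hsv[...,0]>45)&(hsv[...,0]<80)&(hsv[...,1]>120)).astype(np.uint8)
n,l,st,c=cv2.connectedComponentsWithStats(g)
for i in range(1,n):
    if st[i,4]>15: print("g",c[i],st[i,4])
rd=(((hsv[...,0]<8)|(hsv[...,0]>172))&(hsv[...,1]>150)&(hsv[...,2]>80)).astype(np.uint8)
n,l,st,c=cv2.connectedComponentsWithStats(rd)
for i in range(1,n):
    if st[i,4]>15: print("r",c[i],st[i,4])
wh=((hsv[...,1]<60)&(hsv[...,2]>200)).astype(np.uint8)[250:380,305:330]
n,l,st,c=cv2.connectedComponentsWithStats(wh)
for i in range(1,n):print("w",c[i]+[305,250],st[i])
cv2.imwrite("pics/c6.png",cv2.resize(w["image"][175:375,255:385],None,fx=3,fy=3,interpolation=cv2.INTER_CUBIC))
```

```text
g [276.83 123.  ] 82
g [262.33 219.74] 57
g [376.82 219.57] 61
r [ 85.66 119.88] 4271
r [319.5 161.5] 104
r [  6.19 177.18] 590
r [ 24.27 374.52] 2427
w [317.  275.5] [  9  17   7  18 126]
w [316.9  360.22] [  9 104   7  14  93]
```

View pics/c6.png

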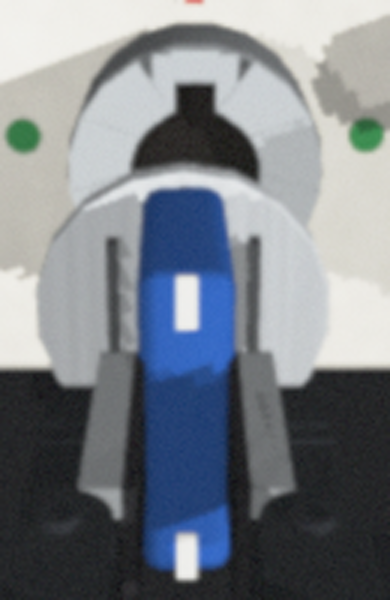

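Run:
```python
from h import *
np.set_printoptions(precision=2,suppress=True)
w=load("wrist6");q=load("q6")
z=q["tool_pos"][2]
a=plane(w,(317,275.5),z+37);b=plane(w,(316.9,360.2),z+37)
g1=plane(w,(262.33,219.74),50);g2=plane(w,(376.82,219.57),50);rm=plane(w,(319.5,161.5),50)
an=lambda v:np.degrees(np.arctan2(v[1],v[0]))%180
print("lamp",(a+b)/2,an(a-b),"len",np.linalg.norm(a-b));print("socket",(g1+g2)/2,an(g1-g2),"g",g1,g2,an(rm-(g1+g2)/2),np.linalg.norm(rm-(g1+g2)/2))
print((g1+g2)/2-(a+b)/2)
R=cv2.Rodrigues(cv2.Rodrigues(w["rvec"])[0].T)[0];print("cam z dir",cv2.Rodrigues(w["rvec"])[0][2])
```

```text
lamp [533.72 157.34 202.96] 156.2886106250487 len 42.53950635862043
socket [532.98 159.86  50.  ] 66.45328723033029 g [513.7  115.62  50.  ] [552.26 204.1   50.  ] 156.53226416205825 48.29941506042805
[  -0.75    2.53 -152.96]
cam z dir [ 0.3  -0.13 -0.95]
```

>>> carry_out(increments=[[[-0.0008,0.002,0.018],[-0.003,-0.003,-0.006],1],[[0,0,0.018],[0,0,0],1],[[0,0,0.008],[0,0,0],1],[[0,0,0],[0,0,0],1]])

```text
time: 8.05
tool_pos: [532.4, 158.4, 120.3]
tcp_rot: [-179.9, 0.0, 155.5]
ft_force: [-0.6, 0.5, -1.1]
finger_gap: 11.8
```

```bash
python3 look.py 7 scene top
python3 - <<'E'
import cv2,numpy as np
t=cv2.imread("pics/top7.png");s=cv2.imread("pics/scene7.png")
f=lambda im,x,y,w,h,k:cv2.resize(im[y:y+h,x:x+w],None,fx=k,fy=k,interpolation=cv2.INTER_CUBIC)
cv2.imwrite("pics/c7.png",np.hstack([f(t,130,160,100,110,4),f(s,415,230,100,110,4)]))
E
```

```text
8.15 [533.325  158.5845 121.7993] [179.9885   0.1008 155.5765] 11.778719923851629 [-0.3741  0.8374 -1.6777] [ 0.0499 -0.022   0.0864]
(array([  0.3851,  -0.0649, -28.2014]), array([ 0.0002,  0.0018, -0.0161]))
```

View pics/c7.png

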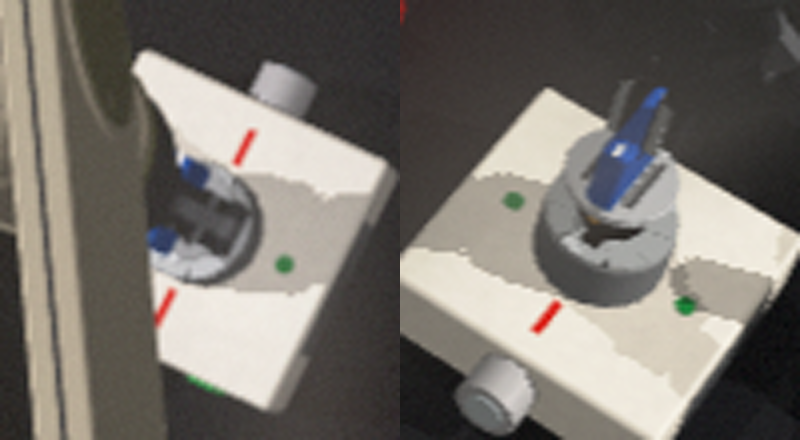

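Run:
```python
from h import *
np.set_printoptions(precision=2,suppress=True)
s=load("scene7")
# flange outer outline / turret rim predicted vs. drawn
im=cv2.resize(s["image"][230:340,415:515],None,fx=7,fy=7,interpolation=cv2.INTER_CUBIC)[:600]
def circ(c,z,rad,col):
    th=np.linspace(0,2*np.pi,80);X=np.c_[c[0]+rad*np.cos(th),c[1]+rad*np.sin(th),0*th+z]
    p=((proj(s,X)-[415,230])*7+3).astype(int);cv2.polylines(im,[p],True,col,1)
circ((532.8,159),85,32.5,(0,0,255));circ((533.3,158.6),118.3,27,(0,255,0))
cv2.imwrite("pics/c7b.png",im)
print(plane(s,(470.2,272.8),118.3),plane(s,(467.3,284.2),85))
```

```text
[534.18 155.08 118.3 ] [536.48 156.85  85.  ]
```

View pics/c7b.png

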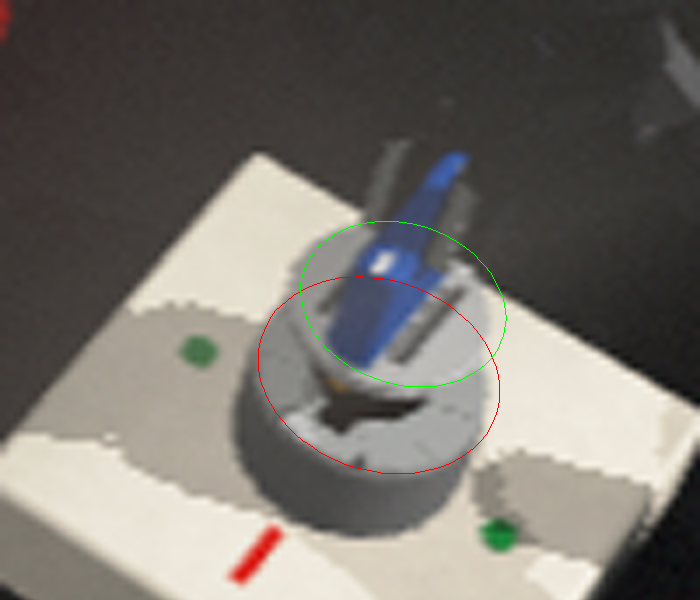

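>>> carry_out(increments=[[[0.0006,0.0002,0.005],[0,0,-0.016],1],[[0,0,0.006],[0,0,0],1],[[0,0,0.004],[0,0,0],1],[[0,0,0],[0,0,0],1]])

```text
time: 8.55
tool_pos: [534.6, 159.4, 108.3]
tcp_rot: [179.9, 0.3, 156.5]
ft_force: [-0.4, -0.3, -1.0]
finger_gap: 12.1
```

```bash
python3 look.py 8
```

```text
8.55 [534.5862 159.4081 108.3097] [179.8562   0.2952 156.4926] 12.127956207849117 [-0.4065 -0.2535 -1.0252] [ 0.0447  0.1107 -0.0027]
(array([  1.049 ,  -1.2173, -41.6994]), array([ 0.0025,  0.0052, -0.0001]))
```

>>> carry_out(increments=[[[0.0012,-0.0011,0.002],[0.002,0.004,0],1],[[0.0003,-0.0003,0.003],[0,0,0],1],[[0.0003,-0.0003,0.002],[0,0,0],1]])

```text
time: 8.85
tool_pos: [532.8, 159.4, 102.4]
tcp_rot: [179.9, 0.1, 156.5]
ft_force: [0.3, 0.5, -1.0]
finger_gap: 11.6
```

```bash
python3 look.py 9
```

```text
8.85 [532.8016 159.4416 102.3887] [179.8581   0.0968 156.4939] 11.627205929891053 [ 0.3423  0.5344 -0.9676] [0.2247 0.1146 0.0289]
(array([ -0.4664,  -0.5229, -47.612 ]), array([ 0.0025,  0.0017, -0.0001]))
```

>>> carry_out(increments=[[[0,-0.0004,0.003],[0,0,0],1],[[0,0,0.003],[0,0,0],1],[[0,0,0.003],[0,0,0],1]])

```text
time: 9.15
tool_pos: [533.1, 159.2, 94.4]
tcp_rot: [179.8, 0.2, 156.5]
ft_force: [-15.6, -3.9, 35.4]
finger_gap: 11.7
```

```bash
python3 look.py 10 scene
python3 - <<'E'
import cv2
s=cv2.imread("pics/scene10.png")
cv2.imwrite("pics/c10.png",cv2.resize(s[230:320,415:515],None,fx=6,fy=6,interpolation=cv2.INTER_CUBIC))
E
```

```text
9.2 [533.1568 159.2703  94.6515] [179.8131   0.1577 156.4977] 11.888377954862104 [-4.0545  0.7468  6.7437] [ 0.0993  0.8379 -0.0198]
(array([ -0.1442,  -0.4449, -55.35  ]), array([ 0.0033,  0.0028, -0.    ]))
```

View pics/c10.png

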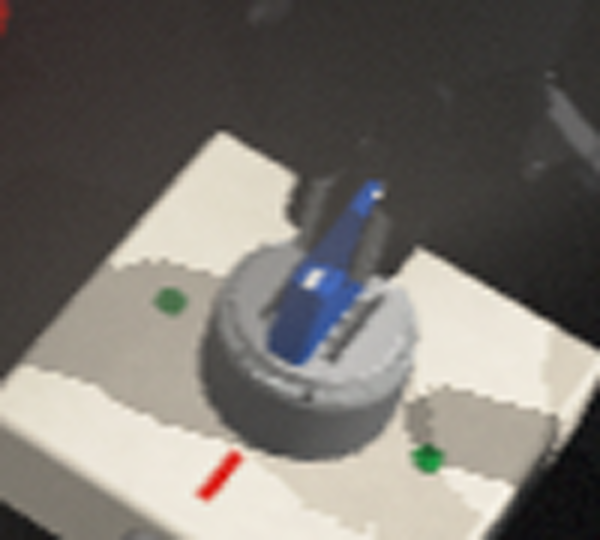

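>>> carry_out(increments=[[[0,0,0.0003],[0,0,0.07],1],[[0,0,0.0005],[0,0,0.09],1],[[0,0,0.0005],[0,0,0.09],1],[[0,0,0.0005],[0,0,0.09],1]], newtons=80)

```text
time: 9.6
tool_pos: [533.5, 159.6, 94.9]
tcp_rot: [179.7, 0.1, 136.4]
ft_force: [-3.8, -0.4, 7.7]
finger_gap: 11.0
```

```bash
python3 look.py 11
```

```text
9.6 [533.5425 159.588   94.8983] [179.7083   0.115  136.4463] 11.003462131391842 [-3.7574 -0.3678  7.6826] [0.018  0.7734 0.2033]
(array([ -0.2569,  -0.8058, -55.1061]), array([ 0.0047,  0.0029, -0.35  ]))
```

>>> carry_out(increments=[[[0,-0.0004,0.0005],[0.002,0,0.1],1],[[0,-0.0002,0.0005],[0,0,0.1],1],[[0,0,0.0005],[0,0,0.1],1],[[0,0,0.0005],[0,0,0.1],1]])

```text
time: 10.0
tool_pos: [533.5, 159.3, 95.0]
tcp_rot: [179.7, 0.1, 112.6]
ft_force: [-3.8, 0.1, 7.5]
finger_gap: 10.9
```

```bash
python3 look.py 12
```

```text
10.0 [533.5011 159.2675  94.9535] [179.743    0.0618 112.6404] 10.897384997556188 [-3.8441  0.1351  7.5013] [-0.0149  0.8506  0.2415]
(array([ -0.3517,  -0.5264, -55.049 ]), array([ 0.0039,  0.0027, -0.7655]))
```

>>> carry_out(increments=[[[0,-0.0003,0.0007],[0.002,0,0.1],1],[[0,0,0.0007],[0,0,0.1],1],[[0,0,0.0007],[0,0,0.1],1],[[0,0,0.0007],[0,0,0.1],1],[[0,0,0.0007],[0,0,0.1],1],[[0,0,0.0007],[0,0,0.1],1]])

```text
time: 10.6
tool_pos: [533.2, 158.8, 95.0]
tcp_rot: [179.8, 0.0, 76.9]
ft_force: [-5.8, -0.8, 8.8]
finger_gap: 11.1
```

```bash
python3 look.py 13 scene wrist;  python3 - <<'E'
import cv2
s=cv2.imread("pics/scene13.png")
cv2.imwrite("pics/c13.png",cv2.resize(s[230:320,415:515],None,fx=6,fy=6,interpolation=cv2.INTER_CUBIC))
E
```

```text
10.7 [533.1798 158.7897  95.0271] [179.8124   0.0413  76.9663] 11.22893463931589 [-5.9954 -0.2942  9.4588] [-0.068   0.9899  0.2013]
(array([ -0.1901,  -0.0724, -54.9733]), array([ 0.0022,  0.0029, -1.3881]))
```

View pics/wrist13.png

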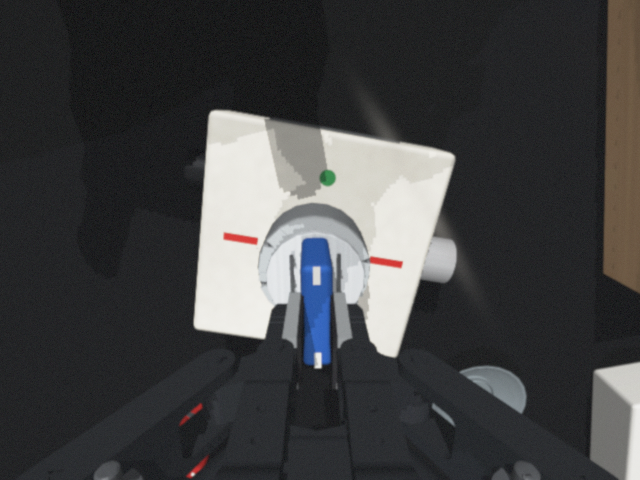

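View pics/c13.png

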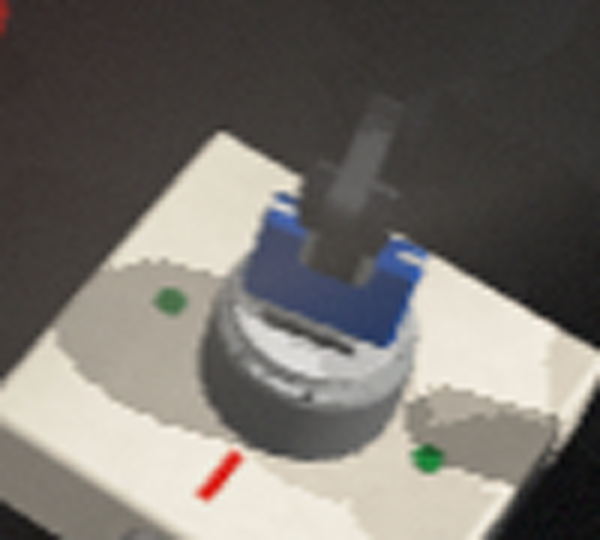

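>>> carry_out(increments=[[[0,0,0.001],[0.002,0,0.08],1],[[0,0,0.001],[0,0,0.08],1],[[0,0,0.001],[0,0,0.06],1]])

```text
time: 11.0
tool_pos: [533.1, 158.7, 95.0]
tcp_rot: [179.9, 0.0, 64.0]
ft_force: [-7.0, -0.5, 10.4]
finger_gap: 11.2
```

```bash
python3 look.py 14
```

```text
11.0 [533.0935 158.7428  95.0363] [179.8995   0.048   64.0487] 11.234686245018812 [-7.0168 -0.4966 10.4405] [-0.0196  1.2485  0.3425]
(array([ -0.1692,  -0.0589, -54.9637]), array([ 0.0007,  0.0021, -1.6136]))
```

>>> carry_out(increments=[[[-0.0002,-0.0004,0.001],[0,0,0.03],1],[[0,0,0.001],[0,0,0.03],1]])

```text
time: 11.2
tool_pos: [532.9, 158.7, 95.0]
tcp_rot: [179.8, 0.0, 60.5]
ft_force: [-5.8, 1.0, 11.5]
finger_gap: 11.2
```

```bash
python3 look.py 15
```

```text
11.2 [532.9195 158.685   94.9909] [179.8418   0.0374  60.4513] 11.18565746644949 [-5.7915  1.0207 11.4827] [0.0352 1.1423 0.3738]
(array([ -0.0325,   0.1275, -55.009 ]), array([ 0.0015,  0.0028, -1.6764]))
```

>>> carry_out(increments=[[[-0.0001,-0.0002,0.001],[0,0,0.03],1],[[0,0,0.001],[0,0,0.02],1]])

```text
time: 11.4
tool_pos: [532.9, 158.7, 95.0]
tcp_rot: [179.8, 0.0, 57.5]
ft_force: [-6.3, 0.2, 10.3]
finger_gap: 11.2
```

```bash
python3 look.py 16
```

```text
11.4 [532.8773 158.6942  94.9847] [179.7953   0.0242  57.5024] 11.16268998236945 [-6.3307  0.1781 10.3317] [-0.0174  1.1819  0.3418]
(array([ -0.0062,   0.2125, -55.0149]), array([ 0.0023,  0.0034, -1.7278]))
```

>>> carry_out(increments=[[[0,0,0.001],[0,0,0],1],[[0,0,0.001],[0,0,0],1],[[0,0,0.001],[0,0,0],1],[[0,0,0.001],[0,0,0],1]])

```text
time: 11.8
tool_pos: [532.9, 158.6, 95.0]
tcp_rot: [179.7, 0.0, 57.6]
ft_force: [-6.0, -0.6, 10.4]
finger_gap: 10.8
```

```bash
python3 look.py 17 wrist scene top;  python3 - <<'E'
import cv2,numpy as np
s=cv2.imread("pics/scene17.png");w=cv2.imread("pics/wrist17.png")
a=cv2.resize(s[235:315,425:505],None,fx=5,fy=5,interpolation=cv2.INTER_CUBIC)
b=cv2.resize(w[200:400,220:420],None,fx=2,fy=2,interpolation=cv2.INTER_CUBIC)
cv2.imwrite("pics/c17.png",np.hstack([a,b]))
E
```

```text
11.95 [532.8649 158.6482  94.9585] [179.7482   0.045   57.5727] 10.750903401649849 [-5.6558  1.2965  9.9977] [-0.0423  1.114   0.2984]
(array([  0.0192,   0.2437, -55.041 ]), array([ 0.0026,  0.0044, -1.7266]))
```

View pics/c17.png

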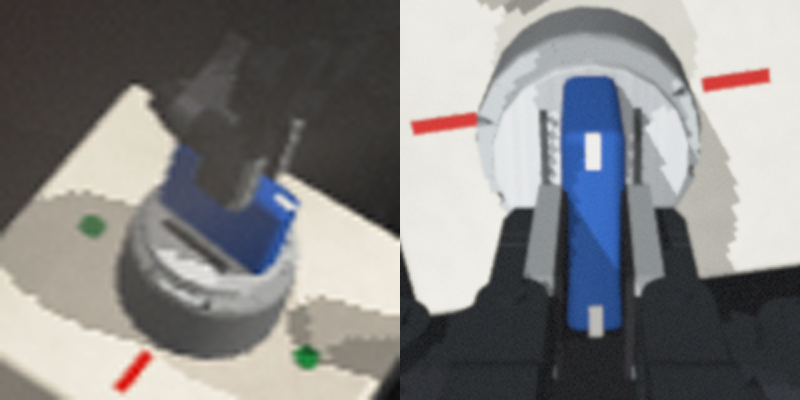

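View pics/top17.png

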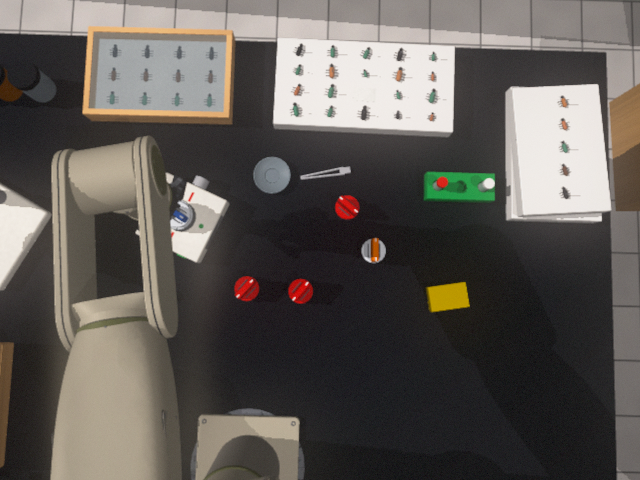

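>>> carry_out(increments=[[[0,0,0.0015],[0,0,0.015],1],[[0,0,0.0015],[0,0,0.01],1]])

```text
time: 12.15
tool_pos: [533.0, 158.8, 94.9]
tcp_rot: [179.7, 0.0, 56.2]
ft_force: [-9.8, -0.5, 15.9]
finger_gap: 11.1
```

```bash
python3 look.py 18 wrist; python3 look.py 19 wrist
python3 - <<'E'
from h import *
hsv=cv2.cvtColor(load("wrist19")["image"],cv2.COLOR_BGR2HSV)
wh=((hsv[...,1]<60)&(hsv[...,2]>170)).astype(np.uint8)[255:380,308:326]
n,l,st,c=cv2.connectedComponentsWithStats(wh)
for i in range(1,n):print("w",c[i]+[308,255],st[i])
E
```

```text
12.2 [532.9898 158.8426  94.963 ] [179.712    0.0255  56.1547] 10.94593497158031 [-8.5464  0.0128 13.9065] [-0.0011  1.5195  0.3115]
(array([ -0.1929,   0.2815, -55.0362]), array([ 0.0033,  0.0047, -1.7514]))
12.25 [532.994  158.8026  94.9432] [179.7109   0.0283  56.1925] 10.945898082362323 [-8.2906 -0.1122 14.8547] [-0.0458  1.5352  0.4168]
(array([ -0.1648,   0.2568, -55.0562]), array([ 0.0033,  0.0048, -1.7507]))
w [316.03030303 275.18939394] [  5  11   8  19 132]
w [317.6 359.8] [ 7 99  6 13 75]
```

```bash
python3 -c "
from bench import r
print(r.hand_in()); q=r.sense(); print(q['time'],q['tool_pos'],q['tcp_rot'],q['ft_force'],q['finger_gap'])"
```

```text
the job is handed in; nothing more can be done
None
the job is handed in; nothing more can be done
```

The blue-winged lamp is fitted in the lamp-house socket, pushed fully home and turned clockwise past a quarter turn. I handed the job in at about 12.3 s, with the gripper still holding the wing at 80 N.

**Seated:** the tool height stayed at about 95.0 mm while the upward force rose from about 8 N to 14 N. The lamp is therefore pressing on the rim rather than only on the spring.

**Turned:** the tool turned about 100°. The last wrist picture shows the wing lagging about 1° in the grip, so the lamp is at about 99°. Allowing for the carrier's lag, that puts the carrier at an estimated 91–93°; I could not measure it directly. The holding torque was about 0.3–0.4 N m.

**Bystanders:** in the last top view the orange lamp, the red ones, the dish, forceps, rack and pin box are where they started.

**What did not go as planned:**
- **Sag and touch:** during the long turn the arm sagged about 40 mm, and the carried lamp touched the turret at about 8 N. I lifted it straight away, and the next picture showed no slip in the grip.
- **Seating peak:** there was a brief 35 N peak as the flange met the rim.
- **Side load:** about 8 N of sideways force remains on the tool.
- **Camera disagreement:** the scene camera was off by about 2–4 mm from the others, so I used it only for relative checks.
- **Finger opening:** it read about 11–12 mm on the 14 mm wing.

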